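# Start the internal adjustment of the laboratory balance

### The arm

A 6-joint arm with a two-finger parallel gripper is mounted at the origin on the work surface. World frame = base frame: x ahead of the robot, y to its left, z up, the work surface at z = 0. Lengths are in mm, angles in rad, forces in N, time in s.
With the tool pointing down it reaches from about 350 to 925 mm from the base axis. Payload 6.4 kg.
Tool frame: the origin (TCP) lies at the very end of the fingers, on their centre line; the grasp point (between the pads) lies 19 mm behind it; x points along the fingers, z is the direction in which the jaws open and shut, and the axes are right-handed (so a half turn about x gives the same grasp; the last joint's range is limited). The gripper opens to 85 mm and grips with 20 to 120 N. Pads are 22 mm wide; open, the fingers measure 114 mm over their backs; the gripper's body (76 mm by 85 mm) begins 54 mm behind the grasp point. The pads swing forward as they close: fully open they stand 13 mm farther back than shut.
Start: joints at [1.024, 0.245, 1.558, -0, 1.339, -0.174], TCP at [236.744, 605.365, 231.29] pointing down, gripper open.
Joint ranges: [-3.13, 3.13], [-1.02, 2.26], [0.13, 2.54], [-0.95, 4.09], [0.21, 2.88], [-2.74, 2.74]. Speed limits (rad/s): [2.57, 2.57, 3.14, 3.14, 3.14, 3.14].

### API

Orientations are given as a unit quaternion [w, x, y, z].
In Python, from station import arm gives the robot as it stands.
- The arm moves only by the tool drive_tool, never from a script. Its argument "increments" is a list of rows, each a list of 5 numbers: the finger opening in cm, from 0 to 8.54, then the shift along the world's x, y, z in cm, then the turn about the world's z in rad. A call has 1 to 20 rows; each row is the pose to reach, as a shift and turn from the pose commanded when the call began; what a row does not reach only later rows make up. A row lasts 1/10 s, in which the tool goes at most 50 mm and 8.59 degrees, less where a joint would pass 70% of its speed; a pose out of reach is approached as far as the arm can. A call with a gripper value outside its range is refused whole. The fingers move at their own pace and stop on an object; the grip force is fixed at half the most. Time passes only in rows, so rows that repeat a pose let the fingers close. It gives the time, the measured TCP pose, the force and the opening at its end, in the units of the state.
- arm.read_state(): the state, without advancing time (a new reading comes with each control period).
- arm.camera(name): name is "scene" or "top"; returns a dict with "image" (400x640x3 uint8, blue, green, red), "mtx" (3x3 intrinsics, pixels), "D" ([k1, k2, p1, p2, k3] as OpenCV has them; the pictures are not rectified), "world_from_camera" (4x4, takes a point from camera to world coordinates). Camera axes: x right, y down, z forward; pixel columns grow to the right and rows downward; lengths in mm; the calibration is good to about 2 mm. A picture is of the moment at which its call begins. There is no depth.
- arm.close_job(): hands the job in, once; it reports no verdict.
The state is a dict: "time": time; "joints": joint angles; "joint_vel": joint speeds; "joint_torque": joint torques, N m; "position": TCP position; "tcp_rot": TCP orientation; "contact_force": force on the tool from outside, world axes, zero at the start; "moment": the same for the moment, N m; "width": finger opening in mm.
Only numpy, scipy, OpenCV 4.12 (cv2) and the standard library are available. Lean on these libraries where they do the work, as an engineer would, in place of code of your own. Each camera call takes 0.05 s, during which the arm holds its last target. There are 200 camera calls.

### The job

The balance has to be adjusted before today's finds are weighed, and its pan is already empty. Push its glass top slide gently forward until it is fully shut, then press the wide zero key in the middle of the key row right down and let it come up, and then press the small square adjustment key at the right-hand end of the row (as seen from the robot) and keep it down for two full seconds before letting go. Press no other key, never push hard on the balance, and leave the things lying round the balance where they are.

Things in the scene. Friction and masses are not known exactly. Their poses are not given: they have to be found in the camera images.
- balance: Light grey precision balance, 340 mm deep, 210 mm wide, fixed; origin at the centre of its underside, x from its front (keys, towards the robot) to its rear, y to the left seen from the robot, z up. The front panel rises to the rear at 0.2 rad, with five keys in one row along y at x = -142 mm; behind it, from x = -37 to +165 mm, stand the glass chamber and rear housing, 148 mm high.
- slide (a joint): Opening of the glass top slide in m: 0 = fully shut against its stop, 0.085 = fully open; it opens towards the rear (balance +x) and is shut by pushing it towards the robot (balance -x). It starts about half to fully open. It takes about 1.2 N to slide and stays where it is left.
- slide_grip (a point): Centre of the dark grey grip bar that stands across the front edge of the glass top slide and moves with it: 110 mm long along the balance's y, 12 mm thick along its x, top 9 mm above this point, glass 9 mm below it. Behind the bar (+x) lies only bare flat glass: fingers can come down there and push the bar to -x.
- zero_top (a point): Centre of the upper face of the wide zero key (18 mm along x, 42 mm along y), in the middle of the row (balance y = 0); the menu and print keys beside it have their centres 46 mm away. Site z axis: the key's outward normal, tilted 0.2 rad towards the robot.
- zero (a joint): Travel of the zero key in m: 0 = up, 0.004 = right down. A spring raises it again; it takes 1.2 N to start and about 3.6 N to reach the bottom. Pressed straight down from above it works as well as along its normal.
- adjust_top (a point): Centre of the upper face of the square adjustment key (18 x 18 mm), at the right-hand end (balance -y) of the row, at y = -82 mm; axes as for the zero key. The next key (print) has its centre 36 mm away towards +y.
- adjust (a joint): Travel of the adjustment key in m: 0 = up, 0.004 = right down; spring as for the zero key.
- power (a joint): Travel of the round power key at the left-hand end of the row (0 = up, 0.004 = down). It lies at balance y = +82 mm, 18 mm wide, the same height as the other keys. Not to be pressed.
- menu (a joint): Travel of the square menu key, second from the left. It lies at balance y = +46 mm, 18 mm wide, the same height as the other keys. Not to be pressed.
- printout (a joint): Travel of the square print key, second from the right, next to the adjustment key. It lies at balance y = -46 mm, 18 mm wide, the same height as the other keys. Not to be pressed.
- weight: Polished steel check weight with a knob, 32 mm across, 60 mm tall, standing loose beside the balance; origin at the centre of its underside. To be left alone.
- dish: Round aluminium weighing dish, 68 mm across, 18 mm high, loose beside the balance; origin at the centre of its underside. To be left alone.
- jar: Amber sample jar with black cap, 52 mm across, 75 mm tall, loose beside the balance; origin at the centre of its underside. To be left alone.
- forceps: Steel forceps, 145 mm long, 9 mm high, lying across in front of the balance; origin under the middle, x axis towards the points. To be left alone.
- brush: Flat brush with wooden handle, 200 mm long, 50 mm wide, 16 mm high, lying in front and to the right of the balance; origin under the middle, x axis towards the bristles. To be left alone.
- caliper: Steel caliper with black slide, 235 mm long, about 85 mm over the jaws, 13 mm high, lying to the left of the balance; origin under the middle, x axis towards the jaws. To be left alone.
- tray: White card finds tray, 150 x 110 x 25 mm, with a bone in it, to the right of the balance; origin at the centre of its underside. To be left alone.
- bone: Brown piece of bone, 90 mm long, lying loose in the finds tray; origin under its middle. To be left alone.

How it is judged:
By the outcome, as a careful person would: the job done as asked, in the order asked, and still so for the second after the job is handed in, with the robot touching nothing.
It also fails if it takes over 54 s, if anything falls off the work surface, if the arm or the gripper's body presses on something with over 40 N, if the wrist force passes 120 N, or if a joint passes its speed limit or range.

## Working session

There is one attempt and no reset: what is moved stays moved. The work goes in short steps, Python scripts to look and compute and a tool call to move; the robot and the scene stay as the last step left them, time stands still between calls to the robot, and variables do not carry over. Pictures are saved under pics/ and viewed, about 8 in all and at most 12, crops included, and the job is handed in when it is done.

Besides the shell and the picture viewer there is one more tool, called after "Request:" as a command line: name --pt "numbers of a row" for each row, then --argument value for the rest. drive_tool: Moves the arm, as the interface text tells. Its arguments: {"type":"object","properties":{"increments":{"type":"array"}},"required":["increments"]}

```bash
mkdir -p pics
python3 - <<'E'
from station import arm
import cv2,numpy as np
s=arm.read_state();print(s)
for n in("scene","top"):
    c=arm.camera(n);cv2.imwrite(f"pics/{n}0.png",c["image"]);print(n,c["mtx"],c["D"],c["world_from_camera"])
E
```

```text
{'time': 0.0, 'joints': array([ 1.02393142e+00,  2.45831352e-01,  1.55899333e+00,  1.28557164e-05,
        1.33876046e+00, -1.74087755e-01]), 'joint_vel': array([-0.00021899,  0.0005431 ,  0.00054569,  0.00042333,  0.00053581,
        0.00112833]), 'joint_torque': array([-5.92365031e-04, -4.29512393e+01, -3.26125646e+01, -2.33074616e-04,
        5.43261180e-03, -4.34920503e-05]), 'position': array([236.41867779, 604.87521122, 230.1804182 ]), 'tcp_rot': array([ 0.58335223, -0.39896964,  0.58463949,  0.39839687]), 'contact_force': array([-0.24848577,  0.01915259,  0.49922512]), 'moment': array([0.00015857, 0.07657435, 0.01608202]), 'width': 85.18474664613852}
scene [[386.20673447   0.         323.11957504]
 [  0.         386.20673447 195.67879068]
 [  0.           0.           1.        ]] [-0.07285499  0.          0.          0.          0.        ] [[-9.05505002e-01  3.30514775e-01 -2.66121543e-01  8.10419937e+02]
 [ 4.24153858e-01  7.23347988e-01 -5.44849698e-01  5.43773036e+02]
 [ 1.24176075e-02 -6.06240606e-01 -7.95184338e-01  8.59781933e+02]
 [ 0.00000000e+00  0.00000000e+00  0.00000000e+00  1.00000000e+00]]
top [[417.59008294   0.         316.23492662]
 [  0.         417.59008294 208.18296676]
 [  0.           0.           1.        ]] [0.00228003 0.         0.         0.         0.        ] [[ 2.61565529e-02 -9.81989171e-01  1.87117882e-01  3.45596359e+02]
 [-9.99571918e-01 -2.81464291e-02 -7.98498156e-03  6.02225743e+01]
 [ 1.31078656e-02 -1.86828921e-01 -9.82305013e-01  1.21719855e+03]
 [ 0.00000000e+00  0.00000000e+00  0.00000000e+00  1.00000000e+00]]
```

View pics/scene0.png

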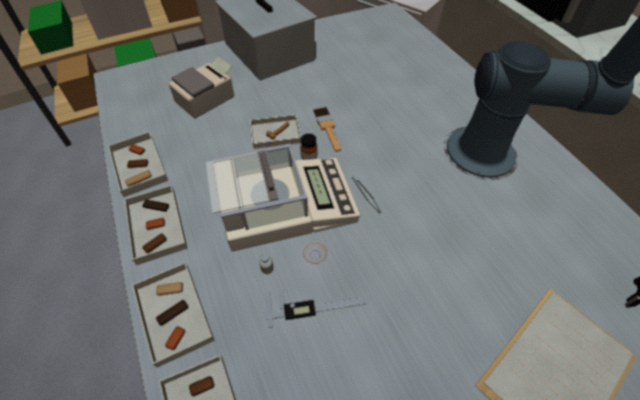

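View pics/top0.png

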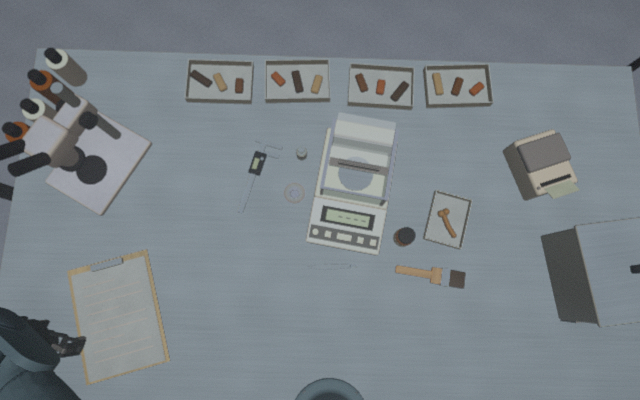

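Run:
```python
import cv2,numpy as np
a=cv2.imread("pics/top0.png")[105:260,300:400];b=cv2.imread("pics/scene0.png")[140:250,200:365]
cv2.imwrite("pics/c1.png",cv2.resize(a,None,fx=3.87,fy=3.87,interpolation=2)[:600]);cv2.imwrite("pics/c2.png",cv2.resize(b,None,fx=4.8,fy=4.8,interpolation=2))
```

```text
(no output)
```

View pics/c1.png

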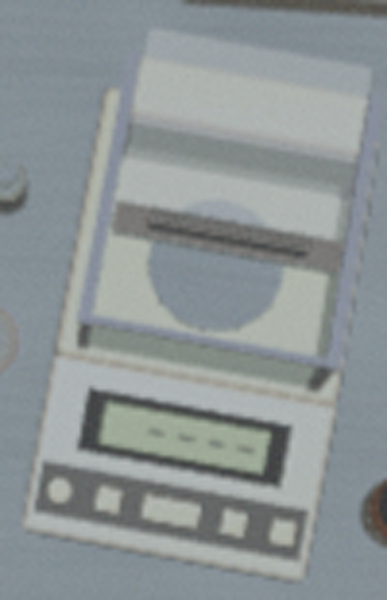

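View pics/c2.png

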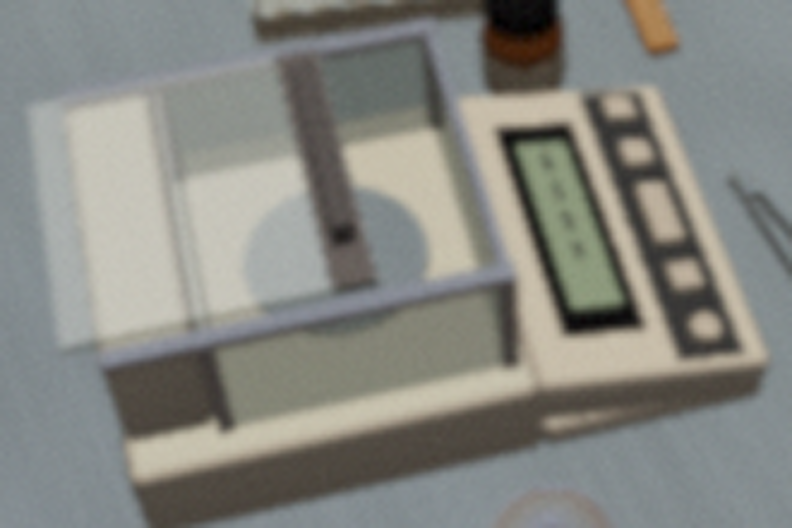

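```bash
cat > h.py <<'E'
import cv2,numpy as np
from station import arm
C={n:arm.camera(n) for n in("scene","top")}
def ray(n,p):
    c=C[n];u=cv2.undistortPoints(np.array([[p]],float),c["mtx"],np.array(c["D"]))[0,0]
    T=c["world_from_camera"];d=T[:3,:3]@[*u,1];return T[:3,3],d/np.linalg.norm(d)
def onz(n,p,z):
    o,d=ray(n,p);return o+d*(z-o[2])/d[2]
def tri(a,b):
    o1,d1=ray("top",a);o2,d2=ray("scene",b)
    s=np.linalg.lstsq(np.c_[d1,-d2],o2-o1,rcond=None)[0];p,q=o1+s[0]*d1,o2+s[1]*d2
    return (p+q)/2,np.linalg.norm(p-q)
def proj(n,P):
    c=C[n];T=np.linalg.inv(c["world_from_camera"])
    return cv2.projectPoints(np.array([P],float),cv2.Rodrigues(T[:3,:3])[0],T[:3,3],c["mtx"],np.array(c["D"]))[0][0,0]
E
python3 - <<'E'
from h import *
np.set_printoptions(precision=1,suppress=True)
ft=lambda p:(p[0]/3.87+300-.37,p[1]/3.87+105-.37); fs=lambda p:(p[0]/4.8+200-.4,p[1]/4.8+140-.4)
def blob(n,p,w):
    g=C[n]["image"].astype(float).mean(2);x,y=map(int,np.round(p));r=w//2
    W=g[y-r:y+r+1,x-r:x+r+1];lo,hi=np.percentile(W,[8,95]);m=(W>(lo+hi)/2).astype(np.uint8)
    k,l,st,ce=cv2.connectedComponentsWithStats(m,connectivity=4);i=l[r,r]
    return (p if i==0 else ce[i]+[x-r,y-r]), st[i][4]
K=dict(power=((60,491),(706,325)),menu=((109,499),(686,274)),zero=((170,511),(660,210)),print=((235,523),(636,151)),adj=((283,532),(619,107)))
P=[]
for k,(a,b) in K.items():
    q,e=tri(ft(a),fs(b))
    A,na=blob("top",ft(a),15 if k=="zero" else 9);B,nb=blob("scene",fs(b),15 if k=="zero" else 9)
    q2,e2=tri(A,B);print(k,q,e,"blob",q2,e2,na,nb);P.append(q)
P=np.array(P);y=np.array([82,46,0,-46,-82.])
s=np.polyfit(y,P,1);print("dir",s[0],"yaw",np.arctan2(-s[0][0],s[0][1]),np.linalg.norm(s[0]),"c",s[1])
print("bar +y end",tri(ft((150,221)),fs((343,235))))
for p in((148,222),(307,252)):print(onz("top",ft(p),152), onz("top",ft(p),165))
for nm,p in dict(chTL=(95,320),chTR=(330,357)).items():print(nm,onz("top",ft(p),148))
print("chFL",tri(ft((82,325)),fs((513,272))),"chFR",tri(ft((333,365)),fs((432,30))))
E
```

```text
power [501.1  51.6  54.2] 1.6879716895053956 blob [501.5  52.3  55. ] 2.1220914217257687 28 30
menu [495.8  16.3  54.4] 0.618611856634362 blob [496.1  16.7  55.1] 2.295577813831158 36 35
zero [488.8 -28.4  55.8] 2.1513913056046423 blob [488.9 -28.8  54.9] 2.014395792066157 90 74
print [481.3 -75.5  53.3] 1.1732139135347088 blob [481.4 -74.6  54.7] 2.4254117087840914 36 31
adj [ 475.6 -110.2   53.6] 0.992884138271281 blob [ 475.  -109.3   59.8] 2.6034817662932377 36 47
dir [0.2 1.  0. ] yaw -0.15669937401399228 1.0013472290432839 c [488.5 -29.3  54.3]
bar +y end (array([675.2,  -4.5, 158.2]), np.float64(3.3881286578027185))
[674.9  -2.6 152. ] [670.9  -1.8 165. ]
[ 656.8 -111.8  152. ] [ 653.  -109.7  165. ]
chTL [605.8  32.1 148. ]
chTR [ 584.6 -127.9  148. ]
chFL (array([605. ,  39.5, 142.8]), np.float64(4.1975760809230245)) chFR (array([ 580.4, -131. ,  142.3]), np.float64(0.10412375138237569))
```

Top view: the keys run from power at crop (60,491) to adjust at (283,532), and the grip's front face spans (148,222) to (307,252). In the scene view the bar's left end is at crop (343,235). The key row triangulates to 164 mm long at z ≈ 55, yaw −0.157. The bar face is at balance x ≈ 38, z ≈ 158. Next I move above the glass behind the bar.

Request:
drive_tool --pt "0 47.6 -67 0 0.216" --pt "0 47.6 -67 0 0.216" --pt "0 47.6 -67 0 0.216" --pt "0 47.6 -67 0 0.216" --pt "0 47.6 -67 0 0.216" --pt "0 47.6 -67 0 0.216" --pt "0 47.6 -67 0 0.216" --pt "0 47.6 -67 0 0.216" --pt "0 47.6 -67 0 0.216" --pt "0 47.6 -67 0 0.216" --pt "0 47.6 -67 0 0.216" --pt "0 47.6 -67 0 0.216" --pt "0 47.6 -67 0 0.216" --pt "0 47.6 -67 0 0.216" --pt "0 47.6 -67 0 0.216" --pt "0 47.6 -67 0 0.216" --pt "0 47.6 -67 0 0.216" --pt "0 47.6 -67 0 0.216" --pt "0 47.6 -67 0 0.216" --pt "0 47.6 -67 0 0.216"

```text
time: 2.2
position: [712.2, -63.5, 231.1]
tcp_rot: [0.537, -0.459, 0.537, 0.46]
contact_force: [0.1, 0.2, -0.9]
width: 0.5
```

Request:
drive_tool --pt "0 0 0 -2.5 0" --pt "0 0 0 -4.8 0" --pt "0 0 0 -4.8 0" --pt "0 0 0 -4.8 0"

```text
time: 2.6
position: [712.4, -63.5, 183.5]
tcp_rot: [0.537, -0.459, 0.537, 0.46]
contact_force: [-0.2, 1.5, 1.0]
width: 0.1
```

Run:
```python
from h import *
s=arm.read_state();p=s["position"];print(s["time"],p,s["contact_force"],proj("scene",p),proj("top",p))
a=C["top"]["image"][105:260,300:400];b=C["scene"]["image"][140:250,200:365]
A=cv2.resize(a,(258,400),interpolation=2);B=cv2.resize(b,(540,360),interpolation=2)
o=np.zeros((400,798,3),np.uint8);o[:,:258]=A;o[:360,258:]=B
cv2.imwrite("pics/d1.png",o)
```

```text
2.7 [713.5017591  -64.23545346 185.42412776] [0.63680796 0.42551433 1.04973926] [246.19885862 168.5258182 ] [362.68809039 144.5726107 ]
```

View pics/d1.png

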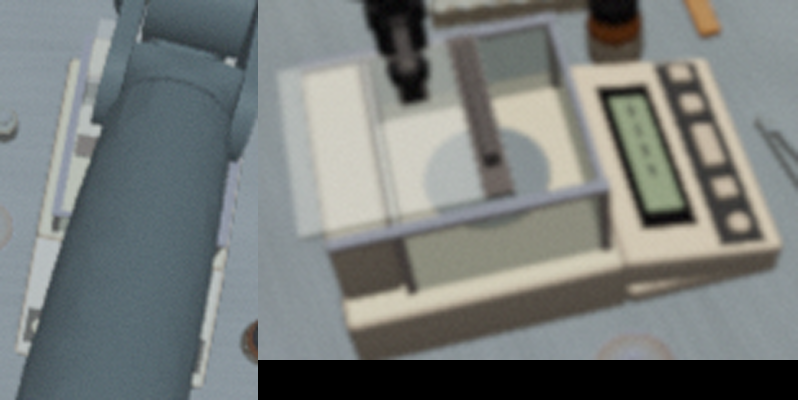

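The fingertip is at (410,98) in the composite, which matches its projection and is behind the bar. I'll go down to z ≈ 157.

Request:
drive_tool --pt "0 0 0 -0.8 0" --pt "0 0 0 -1.6 0" --pt "0 0 0 -2.2 0" --pt "0 0 0 -2.6 0" --pt "0 0 0 -2.6 0"

```text
time: 3.2
position: [712.2, -64.5, 156.0]
tcp_rot: [0.537, -0.459, 0.538, 0.46]
contact_force: [-0.3, -0.2, -0.4]
width: 0.3
```

Request:
drive_tool --pt "0 -0.3 0.05 0 0" --pt "0 -0.6 0.09 0 0" --pt "0 -0.9 0.14 0 0" --pt "0 -1.2 0.19 0 0" --pt "0 -1.5 0.24 0 0" --pt "0 -1.8 0.28 0 0" --pt "0 -2.1 0.33 0 0" --pt "0 -2.4 0.38 0 0" --pt "0 -2.7 0.43 0 0" --pt "0 -3.0 0.47 0 0" --pt "0 -3.3 0.52 0 0" --pt "0 -3.6 0.57 0 0" --pt "0 -3.9 0.62 0 0" --pt "0 -4.2 0.66 0 0" --pt "0 -4.5 0.71 0 0" --pt "0 -4.8 0.76 0 0" --pt "0 -5.1 0.81 0 0" --pt "0 -5.4 0.85 0 0" --pt "0 -5.7 0.9 0 0" --pt "0 -6.0 0.95 0 0"

```text
time: 5.2
position: [652.5, -55.1, 157.3]
tcp_rot: [0.538, -0.459, 0.538, 0.459]
contact_force: [2.0, 0.4, -0.8]
width: 0.3
```

Request:
drive_tool --pt "0 -0.25 0.04 0 0" --pt "0 -0.5 0.08 0 0" --pt "0 -0.75 0.12 0 0" --pt "0 -1.0 0.16 0 0" --pt "0 -1.25 0.2 0 0" --pt "0 -1.5 0.24 0 0" --pt "0 -1.75 0.28 0 0" --pt "0 -2.0 0.32 0 0" --pt "0 -2.0 0.32 0 0"

```text
time: 6.1
position: [632.2, -52.0, 157.2]
tcp_rot: [0.537, -0.459, 0.538, 0.459]
contact_force: [0.4, 1.4, -0.6]
width: 0.1
```

Run:
```python
from h import *
s=arm.read_state();p=s["position"];print(s["time"],p,s["contact_force"],proj("scene",p))
b=C["scene"]["image"][140:250,200:365]
cv2.imwrite("pics/d2.png",cv2.resize(b,None,fx=4.8,fy=4.8,interpolation=2))
```

```text
6.2 [632.39653282 -52.06577442 157.16107247] [0.07356298 1.5542666  0.50261033] [281.5698482  169.20294769]
```

View pics/d2.png

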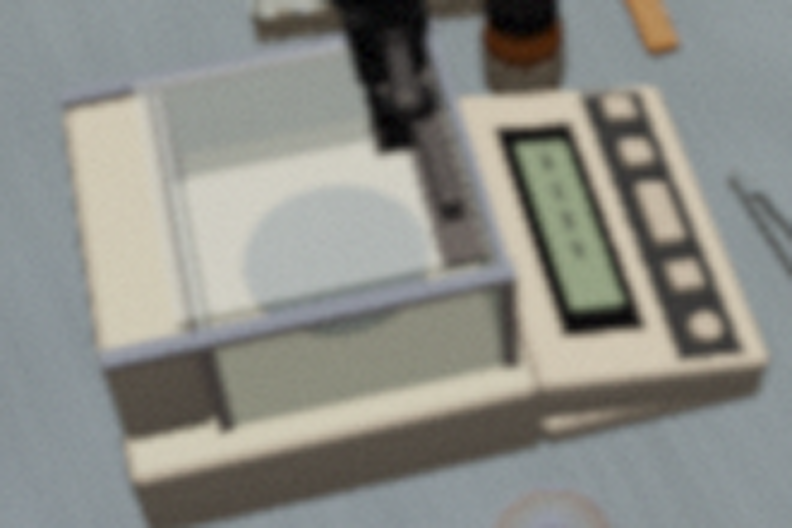

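The bar is being pushed, with its end at (453,210) and its band edge about 20 px from the front frame. I'll take small steps from here.

Request:
drive_tool --pt "0 -0.1 0.016 0 0" --pt "0 -0.2 0.03 0 0" --pt "0 -0.3 0.05 0 0" --pt "0 -0.4 0.06 0 0" --pt "0 -0.5 0.08 0 0"

```text
time: 6.7
position: [627.7, -51.2, 157.3]
tcp_rot: [0.538, -0.459, 0.538, 0.459]
contact_force: [1.4, -0.8, -0.4]
width: -0.0
```

Request:
drive_tool --pt "0 -0.1 0.016 0 0" --pt "0 -0.2 0.03 0 0" --pt "0 -0.2 0.03 0 0"

```text
time: 7.0
position: [625.5, -50.8, 157.3]
tcp_rot: [0.538, -0.459, 0.538, 0.459]
contact_force: [-0.7, -0.8, -0.2]
width: 0.4
```

Request:
drive_tool --pt "0 -0.1 0.016 0 0" --pt "0 -0.2 0.03 0 0" --pt "0 -0.2 0.03 0 0"

```text
time: 7.3
position: [623.6, -50.4, 157.3]
tcp_rot: [0.538, -0.459, 0.538, 0.459]
contact_force: [-0.2, -0.1, -0.3]
width: -0.1
```

Request:
drive_tool --pt "0 -0.1 0.016 0 0" --pt "0 -0.2 0.03 0 0"

```text
time: 7.5
position: [622.6, -50.3, 157.4]
tcp_rot: [0.538, -0.46, 0.537, 0.458]
contact_force: [7.3, -1.2, -4.0]
width: -0.2
```

Request:
drive_tool --pt "0 -0.1 0.016 0 0" --pt "0 -0.2 0.03 0 0"

```text
time: 7.7
position: [622.6, -50.3, 157.6]
tcp_rot: [0.54, -0.462, 0.536, 0.457]
contact_force: [15.8, -0.7, -9.5]
width: -0.1
```

Run:
```python
from h import *
s=arm.read_state();p=s["position"];print(s["time"],p,s["contact_force"])
b=C["scene"]["image"][140:250,200:365]
cv2.imwrite("pics/d3.png",cv2.resize(b,None,fx=4.8,fy=4.8,interpolation=2))
```

```text
7.8 [622.61235612 -50.32715973 157.59544723] [13.53750314 -0.39538705 -8.05520434]
```

View pics/d3.png

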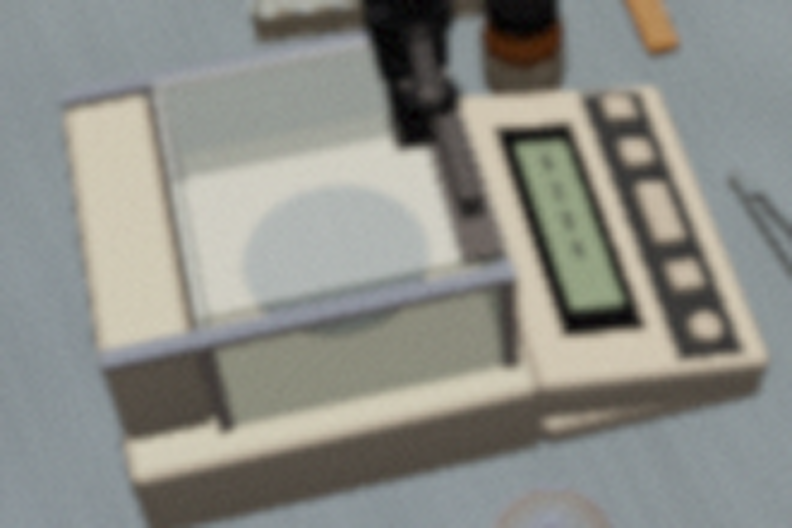

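It's at its stop: the position held at 622.6 mm while the force rose, and the bar lies against the front frame. I'll back off and rise.

Request:
drive_tool --pt "0 0.5 -0.08 0 0" --pt "0 1.0 -0.16 0 0" --pt "0 1.5 -0.24 0 0" --pt "0 1.5 -0.24 1.5 0" --pt "0 1.5 -0.24 4 0" --pt "0 1.5 -0.24 4 0"

```text
time: 8.4
position: [637.1, -52.9, 202.6]
tcp_rot: [0.539, -0.462, 0.536, 0.457]
contact_force: [-0.1, -0.4, 1.2]
width: 0.1
```

Request:
drive_tool --pt "0 -4 0.6 0 0" --pt "0 -8 1.3 0 0" --pt "0 -12 1.9 0 0" --pt "0 -15.1 2.45 0 0" --pt "0 -15.1 2.45 0 0" --pt "0 -15.1 2.45 0 0"

```text
time: 9.0
position: [483.6, -27.8, 197.7]
tcp_rot: [0.538, -0.46, 0.537, 0.459]
contact_force: [0.4, -0.5, 0.4]
width: -0.0
```

Request:
drive_tool --pt "0 0 0 -4 0" --pt "0 0 0 -8 0" --pt "0 0 0 -11 0" --pt "0 0 0 -13 0" --pt "0 0 0 -13 0" --pt "0 0 0 -13 0"

```text
time: 9.6
position: [484.8, -28.2, 67.8]
tcp_rot: [0.538, -0.459, 0.538, 0.459]
contact_force: [0.2, 0.1, 0.5]
width: 0.1
```

Run:
```python
from h import *
s=arm.read_state();p=s["position"];print(s["time"],p,s["tcp_rot"],s["contact_force"],proj("scene",p))
b=C["scene"]["image"][140:250,200:365]
cv2.imwrite("pics/d4.png",cv2.resize(b,None,fx=4.8,fy=4.8,interpolation=2))
```

```text
9.7 [485.45864106 -28.33645096  68.92800921] [ 0.53820899 -0.46024551  0.53701768  0.45838538] [-0.17686868 -0.15682981  0.79942933] [338.82292172 179.96797253]
```

View pics/d4.png

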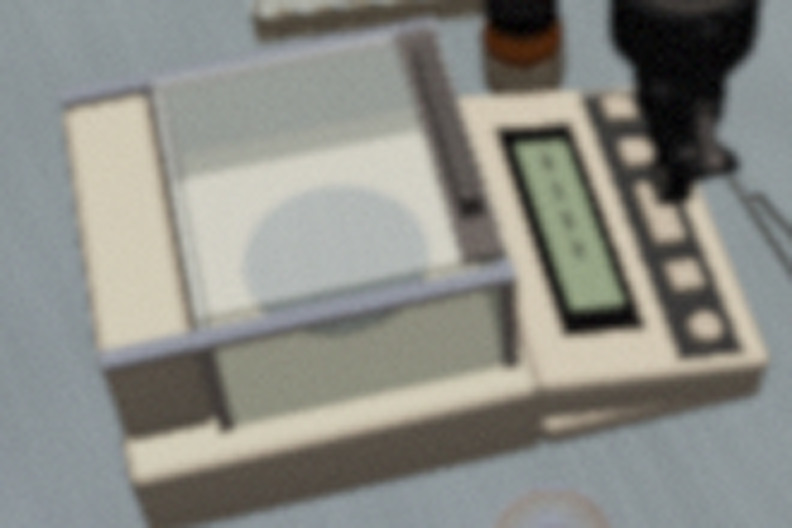

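The slide is shut and its bar is against the frame. The fingertip is over the zero key at crop (672,195). Now I press.

Request:
drive_tool --pt "0 0 0 -0.4 0" --pt "0 0 0 -0.8 0" --pt "0 0 0 -1.1 0" --pt "0 0 0 -1.1 0"

```text
time: 10.1
position: [484.1, -28.0, 56.5]
tcp_rot: [0.538, -0.46, 0.537, 0.459]
contact_force: [-0.3, 0.2, 3.0]
width: -0.2
```

Request:
drive_tool --pt "0 0 0 -0.1 0" --pt "0 0 0 -0.2 0" --pt "0 0 0 -0.2 0"

```text
time: 10.4
position: [484.4, -28.0, 54.7]
tcp_rot: [0.538, -0.46, 0.537, 0.459]
contact_force: [1.6, -0.5, 3.5]
width: -0.1
```

Request:
drive_tool --pt "0 0 0 -0.1 0" --pt "0 0 0 -0.2 0" --pt "0 0 0 -0.2 0"

```text
time: 10.7
position: [484.7, -28.1, 53.9]
tcp_rot: [0.538, -0.46, 0.537, 0.459]
contact_force: [-2.0, 1.0, 13.2]
width: -0.2
```

Request:
drive_tool --pt "0 0 0 0.2 0" --pt "0 0 0 0.2 0"

```text
time: 10.9
position: [484.3, -28.0, 54.8]
tcp_rot: [0.538, -0.46, 0.537, 0.459]
contact_force: [1.3, -0.0, 4.2]
width: -0.1
```

Request:
drive_tool --pt "0 0 0 0.2 0" --pt "0 0 0 0.2 0"

```text
time: 11.1
position: [483.6, -27.8, 56.3]
tcp_rot: [0.538, -0.459, 0.538, 0.459]
contact_force: [1.1, 0.1, 2.8]
width: -0.1
```

Request:
drive_tool --pt "0 0 0 0.2 0" --pt "0 0 0 0.2 0"

```text
time: 11.3
position: [483.1, -27.7, 58.0]
tcp_rot: [0.537, -0.459, 0.538, 0.46]
contact_force: [-0.7, -1.1, 1.3]
width: 0.1
```

Request:
drive_tool --pt "0 0 0 0.2 0" --pt "0 0 0 0.2 0"

```text
time: 11.5
position: [483.2, -27.6, 60.0]
tcp_rot: [0.537, -0.459, 0.538, 0.46]
contact_force: [-1.0, -0.5, -0.9]
width: 0.1
```

Contact began at z ≈ 58.2 and the key bottomed at z ≈ 54.2. That is the full 4 mm with the expected spring forces, and the key is up again. Next is the adjustment key.

Request:
drive_tool --pt "0 0 0 2.5 0" --pt "0 0 0 2.5 0" --pt "0 -0.6 -4 2.5 0" --pt "0 -1.28 -8.1 2.5 0" --pt "0 -1.28 -8.1 2.5 0" --pt "0 -1.28 -8.1 2.5 0" --pt "0 -1.28 -8.1 1.0 0" --pt "0 -1.28 -8.1 1.0 0"

```text
time: 12.3
position: [469.4, -107.1, 68.2]
tcp_rot: [0.537, -0.458, 0.538, 0.461]
contact_force: [-0.2, 0.3, 0.3]
width: 0.0
```

Run:
```python
from h import *
s=arm.read_state();p=s["position"];print(s["time"],p,s["contact_force"],proj("scene",p))
b=C["scene"]["image"][140:250,200:365]
cv2.imwrite("pics/d5.png",cv2.resize(b,None,fx=4.8,fy=4.8,interpolation=2))
```

```text
12.4 [ 470.52803069 -107.7113883    69.76578074] [0.62589761 0.60952301 0.01413499] [330.896237   158.06115948]
```

View pics/d5.png

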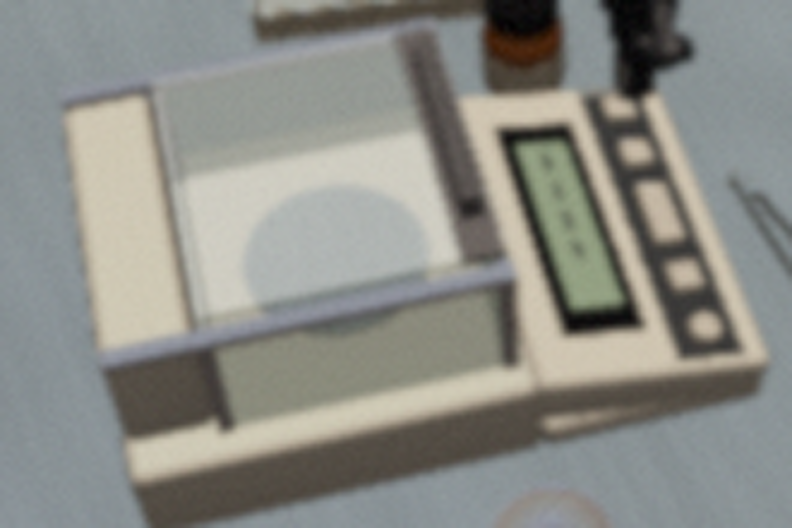

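The tip is over the adjustment key at crop (630,95), with about 3 mm to correct. Then I press, check and hold.

Request:
drive_tool --pt "0 0.2 -0.2 0 0" --pt "0 0.2 -0.2 -0.5 0" --pt "0 0.2 -0.2 -1.0 0" --pt "0 0.2 -0.2 -1.3 0" --pt "0 0.2 -0.2 -1.5 0" --pt "0 0.2 -0.2 -1.6 0" --pt "0 0.2 -0.2 -1.7 0" --pt "0 0.2 -0.2 -1.7 0"

```text
time: 13.2
position: [473.6, -111.0, 54.5]
tcp_rot: [0.538, -0.459, 0.537, 0.459]
contact_force: [-1.3, 2.8, 10.1]
width: -0.0
```

Request:
drive_tool --pt "0 0 0 -0.03 0" --pt "0 0 0 -0.03 0" --pt "0 0 0 -0.03 0" --pt "0 0 0 -0.03 0" --pt "0 0 0 -0.03 0" --pt "0 0 0 -0.03 0" --pt "0 0 0 -0.03 0" --pt "0 0 0 -0.03 0" --pt "0 0 0 -0.03 0" --pt "0 0 0 -0.03 0" --pt "0 0 0 -0.03 0" --pt "0 0 0 -0.03 0" --pt "0 0 0 -0.03 0" --pt "0 0 0 -0.03 0" --pt "0 0 0 -0.03 0" --pt "0 0 0 -0.03 0" --pt "0 0 0 -0.03 0" --pt "0 0 0 -0.03 0" --pt "0 0 0 -0.03 0" --pt "0 0 0 -0.03 0"

```text
time: 15.2
position: [473.6, -110.9, 54.4]
tcp_rot: [0.538, -0.46, 0.537, 0.459]
contact_force: [-1.9, 2.4, 11.7]
width: -0.3
```

Request:
drive_tool --pt "0 0 0 0 0" --pt "0 0 0 0 0" --pt "0 0 0 0 0" --pt "0 0 0 0 0" --pt "0 0 0 0 0" --pt "0 0 0 0 0" --pt "0 0 0 0 0"

```text
time: 15.9
position: [473.6, -110.9, 54.4]
tcp_rot: [0.538, -0.46, 0.537, 0.459]
contact_force: [-2.6, 2.6, 11.8]
width: -0.0
```

Request:
drive_tool --pt "0 0 0 0.2 0" --pt "0 0 0 0.2 0"

```text
time: 16.1
position: [473.3, -110.9, 55.5]
tcp_rot: [0.538, -0.46, 0.537, 0.459]
contact_force: [0.7, 1.2, 3.5]
width: 0.2
```

Request:
drive_tool --pt "0 0 0 0.2 0" --pt "0 0 0 0.2 0"

```text
time: 16.3
position: [473.0, -110.9, 57.1]
tcp_rot: [0.538, -0.459, 0.538, 0.459]
contact_force: [0.6, 1.5, 2.4]
width: -0.1
```

Request:
drive_tool --pt "0 0 0 0.5 0" --pt "0 0 0 2 0" --pt "0 0 0 5 0" --pt "0 -4 0 9 0" --pt "0 -8 0 12 0" --pt "0 -8 0 12 0" --pt "0 -8 0 12 0" --pt "0 -8 0 12 0"

```text
time: 17.1
position: [392.7, -110.6, 175.8]
tcp_rot: [0.537, -0.459, 0.538, 0.46]
contact_force: [-0.6, 0.3, -0.5]
width: 0.2
```

Run:
```python
from h import *
s=arm.read_state();p=s["position"];print(s["time"],p,s["contact_force"])
old=cv2.imread("pics/scene0.png");b=C["scene"]["image"]
o=np.vstack([cv2.resize(b[140:250,200:365],None,fx=3.6,fy=3.6,interpolation=2)[:,:594],cv2.resize(b[95:345,80:400],(256,200))[:, :].copy() if 0 else np.zeros((1,594,3),np.uint8)])
d=cv2.absdiff(cv2.GaussianBlur(old,(3,3),0),cv2.GaussianBlur(b,(3,3),0)).max(2)[95:340,200:400]
o2=cv2.cvtColor(cv2.convertScaleAbs(cv2.resize(d,(200,245)),alpha=4),cv2.COLOR_GRAY2BGR)
W=np.zeros((397,800,3),np.uint8);W[:,:594]=o[:397];W[:245,600:]=o2
cv2.imwrite("pics/d6.png",W)
```

```text
17.2 [ 392.70428787 -110.44453956  175.30782753] [ 0.79393598  0.08232768 -0.32150735]
```

View pics/d6.png

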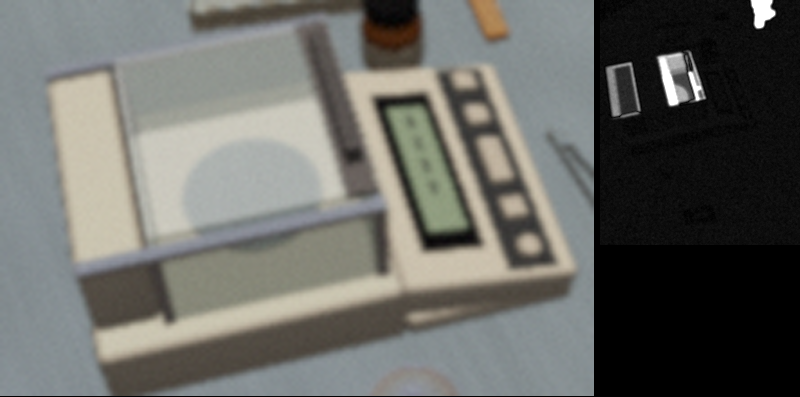

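In the last picture the slide is shut, with the bar end at (355,155), all the keys are up, and the difference image shows changes only at the slide and the gripper. I'm handing in.

```bash
python3 -c "
from station import arm
arm.close_job()"
```

```text
the job is handed in; nothing more can be done
```

The job is done in the order asked and handed in at about 17 s of the 54 s allowed. No check failed.

- **Slide:** I pushed it forward until it stopped. At the stop the tip held at x = 622.6 mm while the force rose to about 16 N along the push (about 18 N in all). That is more than the 1.2 N needed to slide it, because I took one extra 2 mm step after first contact. The last picture shows the bar still against the front frame.
- **Zero key:** I pressed it about 4 mm, from first contact at z ≈ 58.2 mm to the bottom at z ≈ 54.2 mm. The peak was about 13 N, and the forces matched the spring's as the key came back up.
- **Adjustment key:** I held it at the bottom (z ≈ 54.4 mm, 10–12 N) from 13.2 to 15.9 s, about 2.7 s, then let it come up.
- **Surroundings:** Comparing the scene camera before and after, the only changes in the area around the balance were the slide and the gripper. That area covers the weight, the dish and most of the forceps, but only parts of the caliper, tray and brush. The gripper ended clear of everything, reading about zero force.

The camera cannot show a 4 mm key travel, so the key presses are confirmed by force and height only.

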